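# Lock the recording headbox onto the trolley's quarter-turn socket

### The job

Take the headbox (the small box with rows of jacks on top and a T-shaped foot) from its parking stand and mount it on the trolley's quarter-turn socket: pass its foot down through the slot, press it down against the spring, turn it a quarter turn clockwise (seen from above) and let it rise until it is locked upright across the slot. Feel for the slot gently, without forcing the headbox against the socket, leave the other things on the trolley where they are, and let go at the end.

Things in the scene. Friction and masses are not known exactly. Their poses are not given: they have to be found in the camera images.
- headbox: Grey plastic recording headbox 96 (x) x 46 (y) x 40 mm tall, about 0.28 kg, rows of jacks on its top. Under its middle a steel stem, 9 mm diameter, 14 mm long, ends in a T-bar 34 (x) x 9 (y) x 8 mm (z). Origin: centre of the T-bar's underside, z up; T-bar top z = 8, box underside z = 22, box top z = 62 mm. Starts parked upright on the stand. A half turn makes no difference.
- headbox_grip (a point): Point inside the headbox 23 mm above the box's underside (45 mm above its origin), on its axis: where to hold it, across its 46 mm width.
- headbox_shoulder (a point): Centre of the box's underside, at the top of the stem.
- stand: Grey plastic parking stand, fixed: base 96 x 40 x 4 mm with two end blocks, 14 mm thick and 30 mm tall, that carry the ends of the headbox (box underside 30 mm above the table); the T-bar hangs free between them. Origin: centre of its underside; the headbox's x lies along its x within 3 degrees.
- socket: Quarter-turn socket, fixed: grey steel housing 96 x 96 mm, with bolted feet on its x ends, and an 88 mm square, 5 mm thick bare steel plate on top with one slot, 38 mm long (along x) and 12 mm wide (y). Origin: centre of the housing's underside, z up. The T-bar goes in along the slot (x) and locks across it (along y). Keep the force between headbox and socket well below 40 N.
- socket_top (a point): On the housing's axis, level with the plate's upper face, 50 mm above the table. NOT the slot's exact centre: the plate was screwed on by eye, parallel to the housing, so the slot's centre lies up to 4 mm along x and up to 6 mm along y from this point, either way, and no measured pose shows it. Find it by feel or by eye.
- socket_pad (a point): Centre of the sprung pad (20 mm diameter) inside the socket, 9.5 mm below the plate's upper face at rest. It pushes up with 5 N at first and 0.5 N more per mm pressed: 11.5 N when the box underside touches the plate, which is right down.
- socket_groove (a point): Plate's underside on the housing's axis. Ribs under the plate reach 9 mm below its upper face and leave a cross groove 14 mm wide, 4 mm deep, along y, centred on the slot. The T-bar turns only when its top is below the ribs (box underside less than 5 mm above the plate). Stops let it turn only clockwise seen from above and end the turn a few degrees past 90.
- socket_lock (a point): Where the headbox's origin comes to rest when locked, 37 mm above the socket's origin (plus the plate's hidden sideways offset): the spring has lifted the T-bar into the groove, against the plate, and the box underside stands 9 mm above the plate.
- jar: Bystander: squat plastic paste jar with screw lid, 56 diameter, 55 tall (sizes in mm); origin at the centre of its underside.
- tape: Bystander: roll of paper tape lying flat, 72 outside diameter, 48 bore, 22 tall (sizes in mm); origin at the centre of its underside.
- mug: Bystander: white mug, 76 diameter, 90 tall, with a handle (sizes in mm); origin at the centre of its underside.
- mouse: Bystander: black computer mouse 100 x 58 x 24 (sizes in mm); origin at the centre of its underside.
- carton: Bystander: closed cardboard glove carton 110 x 220 x 70 (sizes in mm); origin at the centre of its underside.
- bottle: Bystander: white plastic bottle 54 diameter, 140 tall (sizes in mm); origin at the centre of its underside.
- tub: Bystander: plain grey plastic tub 44 diameter, 35 tall (sizes in mm); origin at the centre of its underside.
There are look-alikes about, which are no part of the job. What is shaped like the socket but blue or green is not meant.

How it is judged:
On the way, in this order (a step that is already met when the one before it is completed fails the run):
1. the T-foot is through the slot, pressed down below the ribs, still lying along the slot (horizontal distance between headbox and socket below 0.014 m and z of headbox in the frame of socket between 0.02 and 0.0335 m and angle between the x axis of headbox and the x axis of socket, either way round below 0.25 rad), for 0.05 s.
2. pressed down, the T-foot is turned across the slot (horizontal distance between headbox and socket below 0.014 m and z of headbox in the frame of socket between 0.02 and 0.038 m and angle between the x axis of headbox and the y axis of socket, either way round below 0.25 rad), for 0.1 s.
At the end, for the whole second after the job is handed in: The headbox is locked on the socket: its origin 34.8 to 39.5 mm above the socket's origin (T-bar up in the groove) and within 14 mm of its axis, its x across the slot within 0.25 rad, upright within 0.12 rad, at rest and let go (horizontal distance between headbox and socket below 0.014 m and z of headbox in the frame of socket between 0.0348 and 0.0395 m and angle between the x axis of headbox and the y axis of socket, either way round below 0.25 rad and angle between headbox's own z axis and vertical below 0.12 rad and linear speed of headbox below 0.02 m/s and angular speed of headbox below 0.2 rad/s); the robot touches nothing.
It fails at once if the headbox is forced against the socket with more than 40 N (contact force between headbox and socket above 40 N).
It fails at once if a bystander is moved more than 30 mm (distance of any of jar, tape, mug, mouse, carton, bottle, tub from where it was at the start of the episode above 0.03 m).
It also fails if it takes over 64 s, if anything falls off the work surface, if the arm or the gripper's body presses on something with over 40 N, if the wrist force passes 120 N, or if a joint passes its speed limit or range.

### The arm

A 6-joint arm with a two-finger parallel gripper is mounted at the origin on the work surface. World frame = base frame: x ahead of the robot, y to its left, z up, the work surface at z = 0. Lengths are in m, angles in rad, forces in N, time in s.
With the tool pointing down it reaches from about 0.3 to 0.75 m from the base axis. Payload 8.5 kg.
Tool frame: the origin (TCP) lies midway between the tips of the shut fingers; the grasp point (between the pads) lies 19 mm behind it; z points along the fingers, y is the line along which they close (so a half turn about z gives the same grasp; the last joint's range is limited). The gripper opens to 85 mm and grips with 20 to 120 N. Pads are 22 mm wide; open, the fingers measure 114 mm over their backs; the gripper's body (76 mm by 85 mm) begins 54 mm behind the grasp point. The pads swing forward as they close: fully open they stand 13 mm farther back than shut.
Start: joints at [1.054, 0.381, 1.297, -0, 1.464, -0.215], TCP at [0.163, 0.525, 0.231] pointing down, gripper open.
Joint ranges: [-3.11, 3.11], [-0.89, 2.33], [0.22, 2.48], [-1.42, 4.56], [0.17, 2.85], [-2.88, 2.88]. Speed limits (rad/s): [2.39, 2.39, 3.14, 3.14, 3.14, 3.14].

### API

Orientations are given as a unit quaternion [x, y, z, w].
In Python, from cell import r gives the robot as it stands.
- The arm moves only by the tool send_rows, never from a script. Its argument "motion" is text: rows parted by semicolons, each of 5 numbers parted by spaces: the shift along the tool's x, y, z scaled (see below), then the turn about the tool's z scaled (see below), then the closure, from -1 (fully open) to 1 (shut). A call has 1 to 8 rows; each row is the pose to reach, as a shift and turn from the pose commanded when the call began, along the tool's axes at that moment; what a row does not reach only later rows make up. The controller multiplies each number of a shift by 1 m and each number of a turn by 45 degrees. A row lasts 1/8 s, in which the tool goes at most 62.5 mm and 10.7 degrees, less where a joint would pass 70% of its speed; a pose out of reach is approached as far as the arm can. A call with a number of a shift or a turn outside -1 to 1 is refused whole. A call with a gripper value outside its range is refused whole. The fingers move at their own pace and stop on an object; "newtons" is the grip in N (left out, the last holds). Time passes only in rows, so rows that repeat a pose let the fingers close. It gives the time, the measured TCP pose, the force, the opening and the grip force at its end, in the units of the state.
- r.observe(): the state, without advancing time (a new reading comes with each control period).
- r.get_image(name): name is "scene" or "top" or "wrist"; returns the picture (420x560x3 uint8, blue, green, red); there is no depth.
- r.calibration(name): a dict with "intrinsics" (3x3 intrinsics, pixels), "R" (3x3) and "t" (3): a world point X has camera coordinates R X + t. Camera axes: x right, y down, z forward; pixel columns grow to the right and rows downward; lengths in m; the calibration is good to about 2 mm. A picture is of the moment at which its call begins: read the wrist's pose just before it. calibration takes no time and is no camera call; for the wrist camera it gives the pose at the moment of the call.
- r.close_job(): hands the job in; it is judged then, once.
The state is a dict: "time_s": time; "joint_positions": joint angles; "joint_velocities": joint speeds; "joint_efforts": joint torques, N m; "tool_pos": TCP position; "ee_rot": TCP orientation; "ft_force": force on the tool from outside, world axes, zero at the start; "wrist_torque": the same for the moment, N m; "gripper_width": finger opening in m; "grasp_force": force on a finger pad.
Only numpy, scipy, OpenCV 4.12 (cv2) and the standard library are available. Lean on these libraries where they do the work, as an engineer would, in place of code of your own. Each camera call takes 0.05 s, during which the arm holds its last target. There are 200 camera calls.

## Working session

There is one attempt and no reset: what is moved stays moved. The work goes in short steps, Python scripts to look and compute and a tool call to move; the robot and the scene stay as the last step left them, time stands still between calls to the robot, and variables do not carry over. Pictures are saved under pics/ and viewed, at most 10 in all, crops included, and the job is handed in when it is done.

Besides the shell and the picture viewer there is one more tool, called after "Call:" as name(argument=value, ...), one argument or row to a line, values as JSON. send_rows: Moves the arm, as the interface text tells. Its arguments: {"type":"object","properties":{"motion":{"type":"string"},"newtons":{"type":"number"}},"required":["motion"]}

```bash
ls; mkdir -p pics; cat > h.py <<'E'
import numpy as np, cv2
from cell import r
def snap(n,f): 
    im=r.get_image(n); cv2.imwrite('pics/'+f,im); return im
E
python3 - <<'E'
from h import *
a=snap('scene','s0.png');b=snap('top','t0.png')
for n in('scene','top'):
    c=r.calibration(n);print(n,c['intrinsics'],c['R'],c['t'])
print(r.observe())
E
```

```text
pics
scene [[384.28872383   0.         283.8912369 ]
 [  0.         384.28872383 208.4674025 ]
 [  0.           0.           1.        ]] [[ 0.90248409  0.43070387 -0.00407947]
 [ 0.34861061 -0.73596533 -0.58036684]
 [-0.25296859  0.52234969 -0.81434494]] [-0.53573845 -0.11550126  1.15837568]
top [[458.3497847    0.         279.12079154]
 [  0.         458.3497847  208.92989142]
 [  0.           0.           1.        ]] [[ 0.01473352 -0.99985635 -0.00837825]
 [-0.99745207 -0.01411212 -0.06993002]
 [ 0.06980174  0.00938722 -0.99751672]] [0.05517308 0.57466179 1.44806831]
{'time_s': 0.1, 'joint_positions': array([ 1.05370559e+00,  3.81129715e-01,  1.29814820e+00, -7.03806829e-06,
        1.46361294e+00, -2.15274533e-01]), 'joint_velocities': array([ 0.00061692,  0.00050409, -0.00411671,  0.0029084 ,  0.00220533,
       -0.00061781]), 'joint_efforts': array([ 3.44586610e-03, -4.49220085e+01, -2.31651467e+01, -2.55302457e-04,
        3.68978275e-03,  3.15275213e-05]), 'tool_pos': array([0.16334923, 0.52491065, 0.23078534]), 'ee_rot': array([ 1.50335567e-01,  9.88634814e-01, -6.07317038e-04, -2.29145698e-04]), 'ft_force': array([-0.27907869,  0.33924342,  0.67779332]), 'wrist_torque': array([-0.00411191,  0.02863811, -0.04545271]), 'grasp_force': 0.0, 'gripper_width': 0.08568422824542599}
```

View pics/s0.png

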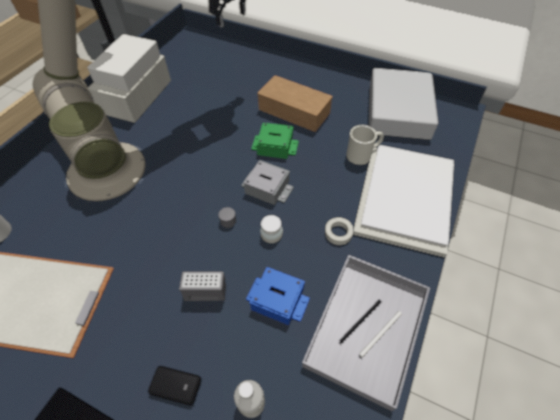

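View pics/t0.png

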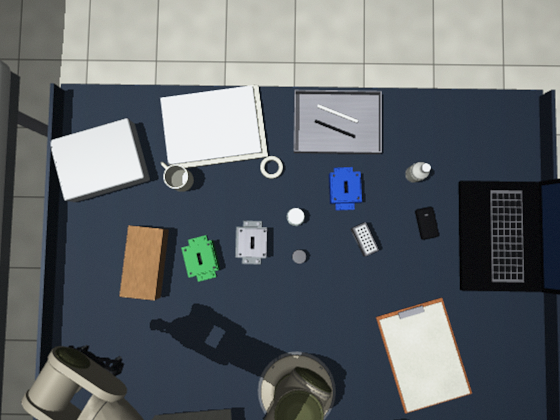

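The scene view shows the headbox at about (203,285) and the grey socket at (266,180). In the top view they are at (366,238) and (252,242). I'll enlarge crops of both.

```bash
python3 - <<'E'
from h import *
s=cv2.imread('pics/s0.png');t=cv2.imread('pics/t0.png')
def c(im,x,y,w=80,h=60): return cv2.resize(im[y:y+h,x:x+w],(400,300),interpolation=cv2.INTER_CUBIC)
cv2.imwrite('pics/z0.png',np.vstack([np.hstack([c(s,165,255),c(s,230,150)]),np.hstack([c(t,326,208),c(t,212,212)])]))
E
```

```text
(no output)
```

View pics/z0.png

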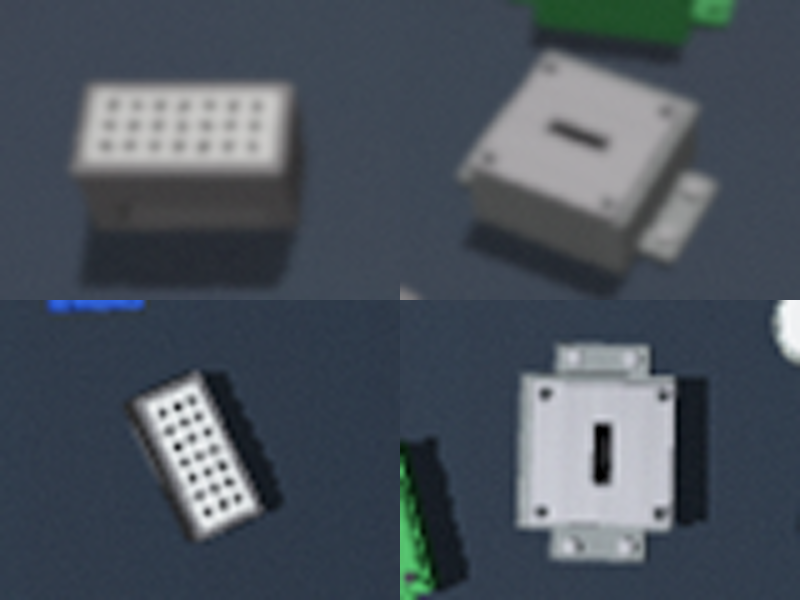

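The crops show these points:
- **Headbox:** jack-grid centre at crop (183,126) in scene and (200,156) in top.
- **Socket:** slot centre at crop (178,134) in scene and (202,153) in top. The slot runs up the top image, along world x.

Next I'll triangulate them.

```bash
cat >> h.py <<'E'
def ray(c,p):
    d=np.linalg.inv(c['intrinsics'])@[p[0],p[1],1.]; d=c['R'].T@d; return -c['R'].T@c['t'],d/np.linalg.norm(d)
def tri(obs):
    A=np.zeros((3,3));b=np.zeros(3)
    for c,p in obs:
        o,d=ray(c,p);M=np.eye(3)-np.outer(d,d);A+=M;b+=M@o
    X=np.linalg.solve(A,b); return X,[np.linalg.norm((np.eye(3)-np.outer(ray(c,p)[1],ray(c,p)[1]))@(X-ray(c,p)[0])) for c,p in obs]
def onz(c,p,z):
    o,d=ray(c,p); return o+d*(z-o[2])/d[2]
E
python3 - <<'E'
from h import *
S=r.calibration('scene');T=r.calibration('top')
f=lambda x,y,x0,y0:(x0+x/5-.4,y0+y/5-.4)
print(tri([(S,f(183,126,165,255)),(T,f(200,156,326,208))]))
print(tri([(S,f(178,134,230,150)),(T,f(202,153,212,212))]))
g=[onz(T,f(*p,326,208),.07) for p in[(162,112),(193,101),(207,213),(238,199)]]
print(g, np.mean(g,0)); e=g[2]+g[3]-g[0]-g[1];print('yaw',np.degrees(np.arctan2(e[1],e[0])))
for q in [[(602-400,124),(602-400,184)],[(145,93),(142,211)],[(264,96),(260,213)],[(125,75),(118,227)],[(276,78),(270,227)]]:
    a,b=[onz(T,f(*p,212,212),.05) for p in q];print(a,b,np.degrees(np.arctan2(*(a-b)[1::-1])))
from scipy.spatial.transform import Rotation as R
s=r.observe();print(R.from_quat(s['ee_rot']).as_matrix().round(3))
w=r.calibration('wrist');print(w['intrinsics'],-w['R'].T@w['t'],w['R'])
E
```

```text
(array([ 0.48247149, -0.20393587,  0.0700636 ]), [np.float64(0.000633072507705989), np.float64(0.0006330725077059432)])
(array([0.46621225, 0.14629013, 0.05024466]), [np.float64(0.00014627542606417005), np.float64(0.00014627542606402666)])
[array([ 0.5087051 , -0.18094993,  0.07      ]), array([ 0.51575672, -0.20000746,  0.07      ]), array([ 0.44711977, -0.20871369,  0.07      ]), array([ 0.45597178, -0.22771507,  0.07      ])] [ 0.48188834 -0.20434654  0.07      ]
yaw -155.43758693850924
[0.4844225  0.14672652 0.05      ] [0.44703527 0.14602076 0.05      ] 1.081439650781183
[0.50327377 0.18279937 0.05      ] [0.42969497 0.1831558  0.05      ] -0.27755032249099865
[0.50248148 0.1082378  0.05      ] [0.42955551 0.10949494 0.05      ] -0.9875979466199738
[0.51435849 0.19557094 0.05      ] [0.41953745 0.19792808 0.05      ] -1.4240159858647374
[0.51385015 0.10091358 0.05      ] [0.42096206 0.10311164 0.05      ] -1.3555723054878328
[[-0.955  0.297 -0.001]
 [ 0.297  0.955 -0.001]
 [ 0.    -0.001 -1.   ]]
[[313.12534467   0.         280.87119262]
 [  0.         313.12534467 207.37826899]
 [  0.           0.           1.        ]] [0.09601445 0.54632381 0.37266237] [[ 0.29687384  0.95491543 -0.001562  ]
 [ 0.91693494 -0.28460857  0.27969317]
 [ 0.26663877 -0.08446584 -0.96008817]]
```

Call:
send_rows(
  motion="-0.03 -0.035 0 0 -1;-0.07 -0.08 0 -0.1 -1;-0.11 -0.127 0 -0.2 -1;-0.15 -0.173 0 -0.3 -1;-0.19 -0.22 0 -0.4 -1;-0.225 -0.26 0 -0.5 -1;-0.255 -0.295 0.015 -0.5 -1;-0.265 -0.305 0.031 -0.5 -1",
)

```text
time_s: 1.1
tool_pos: [0.3265, 0.1532, 0.1999]
ee_rot: [-0.044, 0.999, -0.0, 0.0]
ft_force: [0.5, 0.6, -0.1]
gripper_width: 0.0857
grasp_force: 0.0
```

```bash
cat >> h.py <<'E'
from scipy.spatial.transform import Rotation as Ro
def to(x,y,z,yaw):
    "shift in tool axes and turn (units of 45deg) from the measured pose"
    s=r.observe();M=Ro.from_quat(s['ee_rot']).as_matrix();now=np.degrees(np.arctan2(M[1,0],M[0,0]))
    d=M.T@(np.array([x,y,z])-s['tool_pos']);t=-((yaw-now+180)%360-180)/45
    print('t',round(s['time_s'],2),'pos',s['tool_pos'].round(4),'yaw',round(now,2),'w',round(s['gripper_width'],4),'F',s['ft_force'].round(1),'tau',s['wrist_torque'].round(2),'| move',d.round(4),'turn',round(t,4))
E
python3 -c "
from h import *
to(.482,-.204,.2,204.6);print(r.observe()['joint_positions'])"
```

```text
t 1.1 pos [0.3265 0.1532 0.1999] yaw -174.98 w 0.0857 F [ 0.5  0.6 -0.1] tau [-0.04 -0.01 -0.  ] | move [-1.236e-01 -3.694e-01  1.000e-04] turn -0.4351
[ 1.07060561e-01  7.53085925e-02  1.81586376e+00 -2.61968575e-04
  1.25001844e+00 -1.55126871e+00]
```

Call:
send_rows(
  motion="-0.015 -0.045 0 0 -1;-0.035 -0.105 0 -0.1 -1;-0.055 -0.165 0 -0.2 -1;-0.075 -0.225 0 -0.3 -1;-0.095 -0.285 0 -0.4 -1;-0.112 -0.335 0 -0.435 -1;-0.1236 -0.3694 0 -0.435 -1;-0.1236 -0.3694 0 -0.435 -1",
)

```text
time_s: 2.1
tool_pos: [0.4828, -0.2034, 0.1994]
ee_rot: [-0.213, 0.977, 0.0, -0.0]
ft_force: [-0.3, -0.1, -0.6]
gripper_width: 0.0858
grasp_force: 0.0
```

```bash
python3 -c "
from h import *
to(.482,-.204,.2,204.6);np.save('cw1.npy',r.calibration('wrist'),allow_pickle=True)
im=snap('wrist','w1.png')"
```

```text
t 2.1 pos [ 0.4828 -0.2034  0.1994] yaw -155.36 w 0.0858 F [-0.3 -0.1 -0.6] tau [-0.03  0.03 -0.01] | move [ 0.0009 -0.0002 -0.0006] turn 0.0009
```

View pics/w1.png

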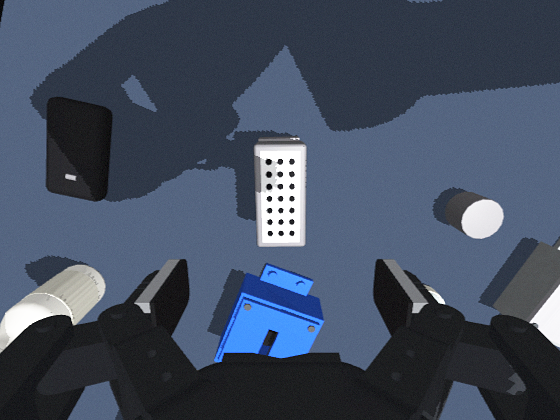

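The wrist view shows the headbox top square to the tool. Its corners are at (255,144), (304,144), (305,246) and (258,246), and the jack grid runs from (268,161) to (292,233).

```bash
python3 -c "
from h import *
c=np.load('cw1.npy',allow_pickle=True).item();T=r.calibration('top');S=r.calibration('scene')
for P in([(255,144),(304,144),(258,246),(305,246)],[(268,161.5),(292,161.5),(270,233),(292,233)]):
    g=np.array([onz(c,p,.07) for p in P]);e=g[2]+g[3]-g[0]-g[1]
    print(g.mean(0),'yaw',np.degrees(np.arctan2(e[1],e[0])), np.linalg.norm(e)/2,np.linalg.norm(g[1]-g[0]),[round(float(np.degrees(np.arctan2(*(g[i+2]-g[i])[1::-1]))),1) for i in(0,1)])
    p=np.mean(P,0)
print(tri([(c,(281,196)),(T,(365.6,238.8)),(S,(201.2,279.8))]))
to(.482,-.204,.034,204.6)
"
```

```text
[ 0.48200638 -0.20408145  0.07      ] yaw 25.736460269979162 0.09390203896558182 0.04175994505041761 [25.1, 26.4]
[ 0.48288971 -0.20370588  0.07      ] yaw 25.422072395262514 0.06601688044586938 0.02077234051674769 [25.6, 25.2]
(array([ 0.48180295, -0.20391333,  0.06844935]), [np.float64(0.000767082677444735), np.float64(0.0007480993396991459), np.float64(0.001010439914586852)])
t 2.15 pos [ 0.4822 -0.2019  0.1996] yaw -155.29 w 0.0851 F [-0.1 -0.  -0.4] tau [ 0.02 -0.    0.  ] | move [ 0.001  -0.0021  0.1656] turn 0.0025
```

Call:
send_rows(
  motion="0 0 0.05 0 -1;0 0 0.1 0 -1;0 0 0.145 0 -1;0 0 0.17 0 -1;0 0 0.17 0 -1;0 0 0.17 0 0;0 0 0.17 0 1;0 0 0.17 0 1",
  newtons=70,
)

```text
time_s: 3.15
tool_pos: [0.4832, -0.2019, 0.0319]
ee_rot: [-0.215, 0.977, -0.001, 0.001]
ft_force: [-0.2, -0.3, 7.2]
gripper_width: 0.045
grasp_force: 71.5
```

Call:
send_rows(
  motion="0 0 0 0 1;0 0 0 0 1;0 0 0 0 1;0 0 0 0 1",
)

```text
time_s: 3.65
tool_pos: [0.4832, -0.2019, 0.0319]
ee_rot: [-0.215, 0.977, -0.001, 0.001]
ft_force: [-0.4, 0.1, 7.7]
gripper_width: 0.0453
grasp_force: 71.5
```

```bash
python3 -c "
from h import *
to(.482,-.204,.2,204.6);print(r.observe()['grasp_force'])"
```

```text
t 3.65 pos [ 0.4832 -0.2019  0.0319] yaw -155.21 w 0.0453 F [-0.4  0.1  7.7] tau [0.21 0.15 0.06] | move [ 0.0017 -0.0018 -0.1681] turn 0.0043
71.5199875831604
```

Call:
send_rows(
  motion="0 0 -0.02 0 1;0 0 -0.06 0 1;0 0 -0.11 0 1;0 0 -0.15 0 1;-0.008 0.02 -0.17 0 1;-0.024 0.06 -0.17 0.1 1;-0.044 0.11 -0.17 0.2 1;-0.064 0.16 -0.17 0.3 1",
)

```text
time_s: 4.65
tool_pos: [0.4728, -0.0278, 0.2006]
ee_rot: [-0.097, 0.995, 0.0, 0.0]
ft_force: [1.3, -0.8, -2.3]
gripper_width: 0.0451
grasp_force: 72.6
```

Call:
send_rows(
  motion="-0.02 0.046 0 0.1 1;-0.03 0.09 0 0.2 1;-0.046 0.125 0 0.25 1;-0.05 0.14 0 0.27 1;-0.05 0.14 0 0.27 1",
)

```text
time_s: 5.28
tool_pos: [0.4947, 0.1184, 0.2004]
ee_rot: [0.007, 1.0, -0.0, -0.0]
ft_force: [0.5, -0.4, -2.9]
gripper_width: 0.045
grasp_force: 72.5
```

```bash
python3 -c "
from h import *
to(.466,.146,.2,179.2)"
```

```text
t 5.28 pos [0.4947 0.1184 0.2004] yaw 179.25 w 0.045 F [ 0.5 -0.4 -2.9] tau [-0.02  0.01 -0.01] | move [0.029  0.0272 0.0004] turn 0.0011
```

```bash
python3 -c "
from h import *
to(.466,.146,.2,179.2);np.save('cw2.npy',r.calibration('wrist'),allow_pickle=True)
im=snap('wrist','w2.png')
im=cv2.resize(im[120:370,100:460],(792,550),interpolation=cv2.INTER_CUBIC);cv2.imwrite('pics/w2z.png',im)"
```

```text
t 5.28 pos [0.4947 0.1184 0.2004] yaw 179.25 w 0.045 F [ 0.5 -0.4 -2.9] tau [-0.02  0.01 -0.01] | move [0.029  0.0272 0.0004] turn 0.0011
```

View pics/w2z.png

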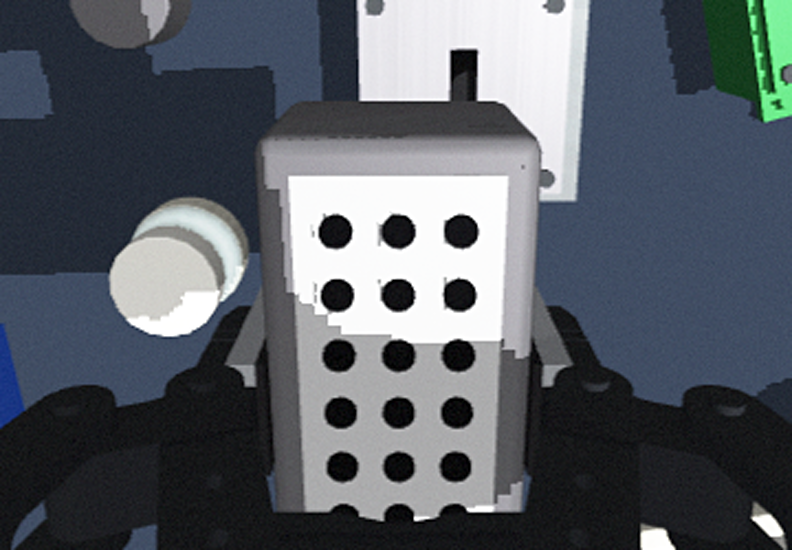

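The crop shows the held box. The jack middle column is at crop x=398 and the centre (4th) row at y=412. The slot's far (+x) end is at crop (463.5,50).

```bash
python3 -c "
from h import *
c=np.load('cw2.npy',allow_pickle=True).item();T=r.calibration('top')
f=lambda x,y:((x+.5)/2.2-.5+100,(y+.5)/2.2-.5+120)
e=onz(c,f(463.5,50),.05);print('slot+x end',e,'centre',e-[.019,0,0])
for p in[(450,55),(478,55),(449,100),(477,100)]:print(onz(c,f(*p),.05))
s=r.observe();p=s['tool_pos'];zt=p[2]-.0239+.062
for q in[(398,412),(398,231),(336,231),(461,231),(340,412),(457,412),(398,466)]:print(q,onz(c,f(*q),zt)-p)
print([onz(T,(212+(x+.5)/5-.5,212+(y+.5)/5-.5),.05) for x,y in[(202,124),(202,184),(202,153)]])
"
```

```text
slot+x end [0.44753418 0.14617101 0.05      ] centre [0.42853418 0.14617101 0.05      ]
[0.44951422 0.14056242 0.05      ]
[0.44966205 0.15225306 0.05      ]
[0.46834506 0.14029161 0.05      ]
[0.46849513 0.15219622 0.05      ]
(398, 412) [-0.00101439  0.00086556  0.0381    ]
(398, 231) [-0.0341467   0.00129317  0.0381    ]
(336, 231) [-0.03427015 -0.0085946   0.0381    ]
(461, 231) [-0.03402128  0.01133926  0.0381    ]
(340, 412) [-0.00113769 -0.00916426  0.0381    ]
(457, 412) [-0.00088898  0.01106712  0.0381    ]
(398, 466) [0.00998046 0.00072366 0.0381    ]
[array([0.4844225 , 0.14672652, 0.05      ]), array([0.44703527, 0.14602076, 0.05      ]), array([0.46633495, 0.14638508, 0.05      ])]
```

Call:
send_rows(
  motion="0.015 0.014 0 0 1;0.0277 0.0267 0.01 0 1;0.0277 0.0267 0.05 0 1;0.0277 0.0267 0.09 0 1;0.0277 0.0267 0.11 0 1;0.0277 0.0267 0.117 0 1;0.0277 0.0267 0.12 0 1;0.0277 0.0267 0.12 0 1",
)

```text
time_s: 6.32
tool_pos: [0.4681, 0.1448, 0.081]
ee_rot: [0.008, 1.0, 0.0, 0.001]
ft_force: [-1.4, -0.4, -2.9]
gripper_width: 0.0452
grasp_force: 72.5
```

```bash
python3 -c "
from h import *
to(.4674,.1455,.08,179.2)
im=snap('scene','s2.png');t=snap('top','t2.png')
c=lambda im,x,y,w=80,h=60: cv2.resize(im[y:y+h,x:x+w],(400,300),interpolation=cv2.INTER_CUBIC)
cv2.imwrite('pics/z2.png',np.hstack([c(im,225,140),c(t,212,212)]))"
```

```text
t 6.33 pos [0.4681 0.1448 0.081 ] yaw 179.13 w 0.0452 F [-1.4 -0.4 -2.9] tau [ 0.   -0.   -0.03] | move [0.0007 0.0007 0.001 ] turn -0.0016
```

View pics/z2.png

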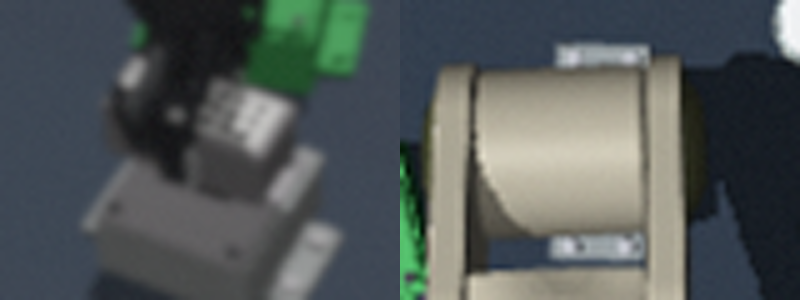

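The headbox hovers over the socket and lines up with it. Now I'll feel downward.

Call:
send_rows(
  motion="0.0006 0.0006 0.001 0 1;0.0006 0.0006 0.003 0 1;0.0006 0.0006 0.005 0 1;0.0006 0.0006 0.006 0 1;0.0006 0.0006 0.007 0 1;0.0006 0.0006 0.008 0 1;0.0006 0.0006 0.008 0 1",
)

```text
time_s: 7.3
tool_pos: [0.4672, 0.1454, 0.0723]
ee_rot: [0.008, 1.0, -0.0, -0.0]
ft_force: [-0.2, -0.4, -4.0]
gripper_width: 0.0452
grasp_force: 72.5
```

```bash
python3 -c "
from h import *
to(.4674,.1455,.0644,179.2)"
```

```text
t 7.3 pos [0.4672 0.1454 0.0723] yaw 179.13 w 0.0452 F [-0.2 -0.4 -4. ] tau [0.04 0.01 0.01] | move [-0.0002  0.0001  0.0079] turn -0.0015
```

No contact at 0.0723, so the foot is probably entering the slot. I'll go on down in 1 mm steps.

Call:
send_rows(
  motion="0 0 0.001 0 1;0 0 0.002 0 1;0 0 0.003 0 1;0 0 0.003 0 1",
)

```text
time_s: 7.8
tool_pos: [0.4672, 0.1454, 0.0693]
ee_rot: [0.008, 1.0, -0.0, -0.0]
ft_force: [0.9, -0.5, -3.3]
gripper_width: 0.045
grasp_force: 72.5
```

Call:
send_rows(
  motion="0 0 0.001 0 1;0 0 0.002 0 1;0 0 0.003 0 1;0 0 0.0035 0 1;0 0 0.0035 0 1",
)

```text
time_s: 8.43
tool_pos: [0.4673, 0.1454, 0.0658]
ee_rot: [0.008, 1.0, -0.0, -0.0]
ft_force: [-0.5, 0.7, -2.7]
gripper_width: 0.0456
grasp_force: 72.5
```

Call:
send_rows(
  motion="0 0 0.0015 0 1;0 0 0.003 0 1;0 0 0.0045 0 1;0 0 0.006 0 1;0 0 0.0075 0 1;0 0 0.0085 0 1;0 0 0.0085 0 1",
)

```text
time_s: 9.3
tool_pos: [0.4674, 0.1454, 0.0574]
ee_rot: [0.008, 1.0, 0.0, 0.0]
ft_force: [-0.7, -0.5, 5.4]
gripper_width: 0.0453
grasp_force: 73.2
```

Call:
send_rows(
  motion="0 0 0.001 0 1;0 0 0.002 0 1;0 0 0.003 0 1;0 0 0.0035 0 1;0 0 0.0035 0 1;0 0 0.0035 0 1",
)

```text
time_s: 10.05
tool_pos: [0.4674, 0.1454, 0.0541]
ee_rot: [0.008, 1.0, 0.0, 0.0]
ft_force: [-1.1, -0.3, 6.7]
gripper_width: 0.0451
grasp_force: 73.4
```

```bash
python3 -c "
from h import *
to(.4674,.1455,.0534,179.2);print(r.observe()['joint_positions'])"
```

```text
t 10.05 pos [0.4674 0.1454 0.0541] yaw 179.13 w 0.0451 F [-1.1 -0.3  6.7] tau [-0.07  0.28  0.  ] | move [0.     0.0001 0.0007] turn -0.0015
[ 5.91378562e-02  4.93484394e-01  1.71464579e+00 -4.93212436e-05
  9.32861194e-01 -1.49650267e+00]
```

Call:
send_rows(
  motion="0 0 0.0007 0 1;0.0002 -0.0001 0.0007 0.15 1;0.0004 -0.0002 0.0007 0.3 1;0.0005 -0.0002 0.0007 0.45 1;0.0006 -0.0003 0.0007 0.6 1;0.0008 -0.0003 0.0007 0.8 1;0.0009 -0.0004 0.0007 1 1;0.0009 -0.0004 0.0007 1 1",
)

```text
time_s: 11.05
tool_pos: [0.4665, 0.1451, 0.0534]
ee_rot: [0.39, 0.921, 0.0, 0.0]
ft_force: [-0.7, -0.1, 7.3]
gripper_width: 0.0455
grasp_force: 73.8
```

```bash
python3 -c "
from h import *
to(.4665,.1451,.0534,134.2)"
```

```text
t 11.05 pos [0.4665 0.1451 0.0534] yaw 134.03 w 0.0455 F [-0.7 -0.1  7.3] tau [ 0.02  0.28 -0.1 ] | move [0.0001 0.     0.    ] turn -0.0037
```

It turned freely through 45°, so I'll turn the second half.

Call:
send_rows(
  motion="0.0001 0 0 0.15 1;0.0003 -0.0001 0 0.3 1;0.0004 -0.0002 0 0.45 1;0.0006 -0.0003 0 0.6 1;0.0008 -0.0004 0 0.8 1;0.0009 -0.0005 0 1 1;0.0009 -0.0005 0 1 1;0.0009 -0.0005 0 1 1",
)

```text
time_s: 12.05
tool_pos: [0.4655, 0.1454, 0.0534]
ee_rot: [0.712, 0.702, 0.0, 0.0]
ft_force: [-1.3, -0.6, 7.8]
gripper_width: 0.0454
grasp_force: 73.9
```

```bash
python3 -c "
from h import *
to(.4655,.1454,.0624,89.2)"
```

```text
t 12.05 pos [0.4655 0.1454 0.0534] yaw 89.13 w 0.0454 F [-1.3 -0.6  7.8] tau [ 0.06  0.33 -0.03] | move [ 0.     0.    -0.009] turn -0.0017
```

Call:
send_rows(
  motion="0 0 -0.001 0 1;0 0 -0.002 0 1;0 0 -0.003 0 1;0 0 -0.004 0 1;0 0 -0.005 0 1;0 0 -0.006 0 1;0 0 -0.0065 0 1;0 0 -0.0065 0 1",
)

```text
time_s: 13.05
tool_pos: [0.4655, 0.1454, 0.0597]
ee_rot: [0.712, 0.702, 0.0, 0.0]
ft_force: [-1.5, 1.2, 5.4]
gripper_width: 0.0453
grasp_force: 73.7
```

Call:
send_rows(
  motion="0 0 -0.0005 0 1;0 0 -0.001 0 1;0 0 -0.001 0 1",
)

```text
time_s: 13.42
tool_pos: [0.4655, 0.1453, 0.0606]
ee_rot: [0.712, 0.702, 0.0, 0.0]
ft_force: [0.3, 1.2, 3.3]
gripper_width: 0.0455
grasp_force: 73.6
```

Call:
send_rows(
  motion="0 0 -0.0005 0 1;0 0 -0.0005 0 1",
)

```text
time_s: 13.68
tool_pos: [0.4654, 0.1453, 0.0609]
ee_rot: [0.712, 0.702, 0.0, -0.0]
ft_force: [1.8, 0.9, -1.4]
gripper_width: 0.045
grasp_force: 72.7
```

Call:
send_rows(
  motion="0 0 -0.0004 0 1;0 0 -0.0004 0 1",
)

```text
time_s: 13.92
tool_pos: [0.4654, 0.1453, 0.061]
ee_rot: [0.712, 0.702, -0.0, -0.0]
ft_force: [4.6, 2.6, -10.2]
gripper_width: 0.0452
grasp_force: 72.8
```

The T-bar is against the plate at z≈0.0609, as expected for locked. I'll relax 0.6 mm and open.

Call:
send_rows(
  motion="0 0 0.0006 0 1;0 0 0.0006 0 1;0 0 0.0006 0 -0.3;0 0 0.0006 0 -0.6;0 0 0.0006 0 -1;0 0 0.0006 0 -1;0 0 0.0006 0 -1;0 0 0.0006 0 -1",
)

```text
time_s: 14.92
tool_pos: [0.4653, 0.1453, 0.0609]
ee_rot: [0.712, 0.702, -0.0, -0.0]
ft_force: [-0.6, 0.9, 0.2]
gripper_width: 0.0851
grasp_force: 0.0
```

Call:
send_rows(
  motion="0 0 -0.01 0 -1;0 0 -0.03 0 -1;0 0 -0.06 0 -1;0 0 -0.1 0 -1;0 0 -0.13 0 -1;0 0 -0.14 0 -1;0 0 -0.14 0 -1",
)

```text
time_s: 15.8
tool_pos: [0.4652, 0.1453, 0.2009]
ee_rot: [0.712, 0.702, 0.0, 0.0]
ft_force: [0.9, 0.9, 0.2]
gripper_width: 0.0852
grasp_force: 0.0
```

```bash
python3 -c "
from h import *
to(.4655,.1454,.2,89.2)
c=r.calibration('wrist');np.save('cw3.npy',c,allow_pickle=True)
im=snap('wrist','w3.png');s=snap('scene','s3.png')
s=cv2.resize(s[140:220,220:320],(525,420),interpolation=cv2.INTER_CUBIC)
cv2.imwrite('pics/z3.png',cv2.resize(np.hstack([im[:, 80:480],s]),(800,363)))"
```

```text
t 15.8 pos [0.4652 0.1453 0.2009] yaw 89.13 w 0.0852 F [0.9 0.9 0.2] tau [ 0.01 -0.02 -0.03] | move [0.0001 0.0002 0.0009] turn -0.0015
```

View pics/z3.png

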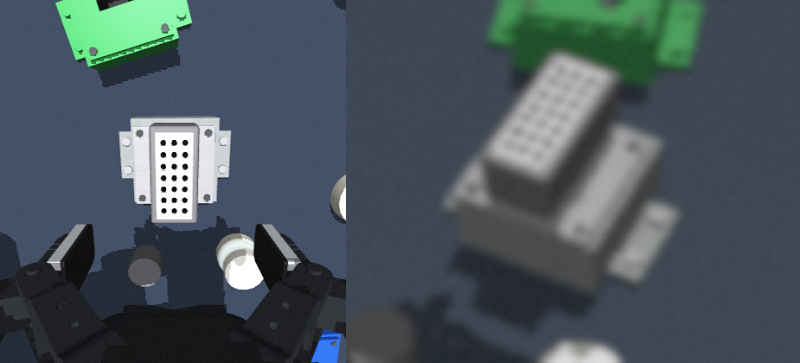

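The headbox (centre about (174,175) in the left half) stands upright and square across the slot, and the gripper is clear. The bystanders haven't moved.

```bash
python3 -c "
from h import *
print(r.close_job())"
```

```text
the job is handed in; nothing more can be done
None
```

I mounted the headbox on the grey socket and handed the job in at about 16 s of the 64 s allowed. It rose until the T-bar met the plate and stands upright across the slot, the gripper is clear, and contact forces stayed at roughly 10 N; the judge's result was not shown.

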